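# Set the levelling foot of a bench centrifuge and lock it

### The job

The centrifuge rocks because one levelling foot hangs clear of its bench pad. Slacken that foot's hexagonal jam nut, wind the foot down by its flat-headed screw until it bears firmly on the pad without jacking the machine up, then turn the jam nut firmly tight again and let go. Leave the other things on the bench alone.

Things in the scene. Friction and masses are not known exactly. Their poses are not given: they have to be found in the camera images.
- unit: The centrifuge (white case 320 x 300 mm, blue-grey top, 245 mm high) on a grey slab; it cannot move. Origin on the vertical axis of the levelling screw at bench height; z up, +y towards the machine. Slab top 61 mm high, beginning 60 mm from the axis in +y; the case begins 165 mm from it. Right-hand threads: clockwise seen from above tightens the nut and winds the foot down.
- lug_top (a point): On the screw axis at the top face of the steel lug, 61 mm above the bench. The lug, 64 mm wide, sticks out of the slab towards the unit's -y to 32 mm beyond the axis; nut and screw head stand on it.
- nut_mid (a point): Centre of the dark hexagonal jam nut on the lug: 44 mm across flats, flats 63 to 85 mm above the bench; turns in place. Its x axis is square to a pair of flats. Starts lightly nipped, below full tightness; after 0.3 rad anticlockwise at most it is slack (0.04 N m). When it grips again the turning torque climbs 0.7 to 1 N m per rad. Firmly tight: 0.4 N m or more; it strips at about 1.2.
- screw_head (a point): Centre of the screw's flat upright head above the nut: 30 mm along x, 10 mm thick along y, 28 mm high, about 115 mm above the bench. Clockwise lowers head and foot by 3 mm per rad. With the nut slack it turns at 0.30 N m plus 0.03 N m per 10 N of foot load, and stays where left. A gripping nut holds it fast. Torques are those felt while turning; at standstill friction hides part of them.
- foot: Steel swivel foot on the lower end of the screw, 44 mm across, under the lug; origin at the centre of its underside. It moves down without turning. Firm bearing is 35 to 80 N on the pad, best about 57 N (0.17 N m above the torque felt while it still hung free); above 130 N it jacks the machine up.
- pad: Round rubber-backed bench pad under the foot, 62 mm across; origin at the centre of its underside. Its steel top has settled by an unknown amount and lies 10 to 15 mm above the origin. It gives about 1 mm per 50 N. The foot hangs 1.7 to 8 mm above it at the start.
- seat: The nut's friction seat, hidden inside lug and nut: nothing to see or handle. The nut squeezes it and it grips the screw; the force between nut and seat is the measure of tightness.
- level_mid (a point): Bystander: small aluminium spirit level, 100 x 20 x 22 mm, lying on the slab; its centre.
- beaker_mid (a point): Bystander: glass beaker 66 mm across, 85 mm high, on the bench; point half-way up.
- reagent_mid (a point): Bystander: brown bottle 60 mm across, 115 mm high, on the bench; point half-way up.

How it is judged:
On the way, in this order (a step that is already met when the one before it is completed fails the run):
1. the jam nut is slack on its seat while the foot still hangs clear of the pad (contact force between nut and seat below 0.5 N and contact force between foot and pad below 0.5 N), for 0.2 s.
2. with the nut slack, the foot bears on the pad with 35 to 80 N (contact force between nut and seat below 0.5 N and contact force between foot and pad between 35 and 80 N), for 0.3 s.
At the end, for the whole second after the job is handed in: The jam nut is firmly tight (more than 15 N on its seat, reached with 0.4 N m) and the foot bears on the pad with 35 to 80 N (contact force between nut and seat above 15 N and contact force between foot and pad between 35 and 80 N); the robot touches nothing.
It fails at once if the foot is driven onto the pad with more than 130 N (jacks the machine up) (contact force between foot and pad above 130 N).
It fails at once if the jam nut is stripped (more than 100 N on its seat) (contact force between nut and seat above 100 N).
It fails at once if a bystander is moved by more than 25 mm (distance of any of level_mid, beaker_mid, reagent_mid from where it was at the start of the episode above 0.025 m).
It also fails if it takes over 72 s, if anything falls off the work surface, if the arm or the gripper's body presses on something with over 40 N, if the wrist force passes 120 N, or if a joint passes its speed limit or range.

### The arm

A 7-joint arm with a two-finger parallel gripper is mounted at the origin on the work surface. World frame = base frame: x ahead of the robot, y to its left, z up, the work surface at z = 0. Lengths are in m, angles in rad, forces in N, time in s.
With the tool pointing down it reaches from about 0.4 to 0.9 m from the base axis. Payload 5.6 kg.
Tool frame: the origin (TCP) lies midway between the tips of the shut fingers; the grasp point (between the pads) lies 19 mm behind it; y points along the fingers, z is the direction in which the jaws open and shut, and the axes are right-handed (so a half turn about y gives the same grasp; the last joint's range is limited). The gripper opens to 92 mm and grips with 3 to 60 N. Pads are 20 mm wide; open, the fingers measure 128 mm over their backs; the gripper's body (75 mm by 189 mm) begins 69 mm behind the grasp point.
Start: joints at [-1.281, 0.468, -0.012, 1.603, 0.006, 1.071, -0.056], TCP at [0.212, 0.614, 0.215] pointing down, gripper open.
Joint ranges: [-2.53, 2.53], [-0.31, 2.02], [-1.57, 1.55], [0.28, 2.44], [-1.29, 4.43], [0.15, 1.84], [-2.92, 2.92]. Speed limits (rad/s): [2.57, 2.57, 3.14, 3.14, 3.14, 3.14, 3.14].

### API

Orientations are given as a 3x3 rotation matrix whose columns are the frame's x, y, z axes.
In Python, from station import env, effector, solver, viewer, workorder, search_frame, tip_of gives the robot as it stands. Calls block until the motion is done:
- env.reach(position, orientation): joint-space move of the TCP to a pose.
- env.movel(position, frame=None, rate=0.15): straight line of the TCP; frame=None keeps the orientation; rate is the mean speed in m/s.
- env.goto_joints(angles): joint-space move.
- effector.release() and effector.grasp(squeeze=None): open the fingers fully, or close them until they stop; squeeze is the grip in N (None keeps the last).
- env.pause(seconds).
- solver.inverse_kinematics(position, orientation): joint angles nearest the present ones, or None.
- env.sense(): the state.
- viewer.read_camera(name): name is "scene" or "top" or "wrist"; returns (picture, depth): 480x640x3 uint8, red, green, blue; 480x640 float32, m along the optical axis (not along the pixel's ray), 0 where there is no reading.
- viewer.camera_info(name): a dict with "intrinsics" (3x3 intrinsics, pixels), "eye" and "rotation" of the camera in the world; the wrist camera has in their place "T_tool_cam" (4x4, takes a point from camera to tool coordinates, whose origin is the TCP and whose axes are the tool frame's). Camera axes: x right, y up, looking along -z (the intrinsics and any distortion apply to the point x, -y, -z); pixel columns grow to the right and rows downward; lengths in m; the calibration is good to about 2 mm. A picture is of the moment at which its call begins: read the wrist's pose just before it. camera_info takes no time and is no camera call.
A pose or a line that the arm cannot do raises env.PlanningError and nothing moves.
- workorder.finish_job(): hands the job in, once; it reports no verdict.
Trained networks look in the newest picture that a camera, given by its name, has taken for a name from the list of things; names that differ only in an ending like _2 or _b are one class to them, and where a whole thing is asked for, a point or a joint stands for the part that bears it (a point fixed in the world has none). Each returns a list of dicts, best first, with "score" (0 to 1); they miss things now and then, are a little off and sometimes report something else, mostly with a low value. They report only what shows in the picture. A call takes as long as a camera call.
- search_frame(camera, name): "at" ([x, y, z] in m, in world coordinates, good to about 4 mm: the middle of the surface that is visible of it).
- tip_of(camera, name): "at" ([x, y, z] in m, in world coordinates, good to about 4 mm: a listed point, or the origin of a listed thing).
The state is a dict: "t": time; "joint_positions": joint angles; "joint_velocities": joint speeds; "tau": joint torques, N m; "ee_pos": TCP position; "tcp_rot": TCP orientation; "wrist_force": force on the tool from outside, world axes, zero at the start; "moment": the same for the moment, N m; "gripper_width": finger opening in m.
Only numpy, scipy, OpenCV 4.12 (cv2) and the standard library are available. Lean on these libraries where they do the work, as an engineer would, in place of code of your own. Each camera call takes 0.05 s, during which the arm holds its last target.

## Working session

There is one attempt and no reset: what is moved stays moved. The work goes in short steps, each a Python script; the robot and the scene stay as the last script left them, time stands still between calls to the robot, and variables do not carry over. Pictures are saved under pics/ and viewed, and the job is handed in when it is done.

```bash
ls; mkdir -p pics; python3 - <<'E'
from station import env, effector, solver, viewer, workorder, search_frame, tip_of
import cv2, numpy as np
s=env.sense(); print({k:np.round(v,3) for k,v in s.items()})
for c in ["scene","top","wrist"]:
    p,d=viewer.read_camera(c); cv2.imwrite(f"pics/a_{c}.png",p[:,:,::-1])
    i=viewer.camera_info(c); print(c,{k:np.round(v,3).tolist() for k,v in i.items()})
    for n in ["nut_mid","screw_head","lug_top","unit","pad","foot","level_mid","beaker_mid","reagent_mid"]:
        r=tip_of(c,n); print(n,[(np.round(q["at"],3).tolist(),round(q["score"],2)) for q in r[:2]])
print(env.sense()["t"])
E
```

```text
pics
{'t': np.float64(0.0), 'joint_positions': array([-1.281,  0.468, -0.012,  1.604,  0.006,  1.071, -0.056]), 'joint_velocities': array([ 0.   , -0.001,  0.001,  0.002, -0.001, -0.001, -0.   ]), 'tau': array([-1.0000e-03, -5.2057e+01, -1.3000e-02, -2.4375e+01, -5.7000e-02,
        1.7000e-02,  0.0000e+00]), 'ee_pos': array([0.212, 0.614, 0.214]), 'tcp_rot': array([[ 0.945, -0.   ,  0.327],
       [-0.327, -0.002,  0.945],
       [ 0.   , -1.   , -0.002]]), 'wrist_force': array([-0.578,  0.545, -0.346]), 'moment': array([-0.013, -0.019, -0.025]), 'gripper_width': np.float64(0.092)}
scene {'intrinsics': [[436.794, 0.0, 317.757], [0.0, 436.794, 245.33], [0.0, 0.0, 1.0]], 'eye': [1.005, -0.022, 0.559], 'rotation': [[-0.266, -0.714, 0.648], [0.964, -0.193, 0.183], [-0.006, 0.673, 0.739]]}
nut_mid []
screw_head [([0.546, -0.077, 0.118], 0.79)]
lug_top [([0.545, -0.078, 0.06], 0.69)]
unit [([0.538, -0.072, 0.003], 0.73), ([0.654, -0.183, 0.044], 0.35)]
pad [([0.539, -0.072, 0.003], 0.69)]
foot [([0.548, -0.073, 0.017], 0.62)]
level_mid [([0.434, 0.04, 0.071], 0.93)]
beaker_mid [([0.655, -
[... 227 characters left out ...]
 0.026, -0.015], [-0.013, 0.088, 0.996]]}
nut_mid [([0.541, -0.071, 0.074], 0.55)]
screw_head [([0.545, -0.07, 0.118], 0.43)]
lug_top []
unit [([0.54, -0.069, 0.0], 0.97), ([0.598, -0.274, 0.057], 0.72)]
pad []
foot [([0.544, -0.071, 0.02], 0.71)]
level_mid [([0.435, 0.038, 0.077], 0.62)]
beaker_mid [([0.655, -0.184, 0.043], 0.79)]
reagent_mid [([0.6, -0.272, 0.054], 0.95)]
wrist {'intrinsics': [[395.722, 0.0, 324.713], [0.0, 395.722, 232.413], [0.0, 0.0, 1.0]], 'T_tool_cam': [[-0.001, -0.973, -0.233, -0.065], [0.0, 0.233, -0.973, -0.171], [1.0, -0.001, 0.0, 0.001], [0.0, 0.0, 0.0, 1.0]]}
nut_mid []
screw_head []
lug_top []
unit []
pad []
foot []
level_mid []
beaker_mid []
reagent_mid []
1.5
```

View images.

View pics/a_scene.png

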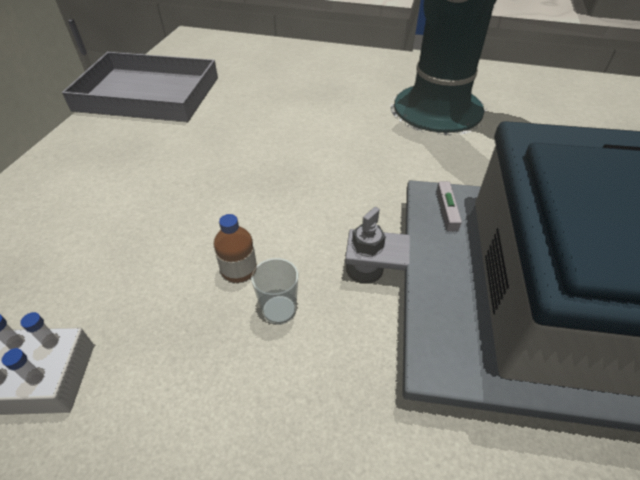

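View pics/a_top.png

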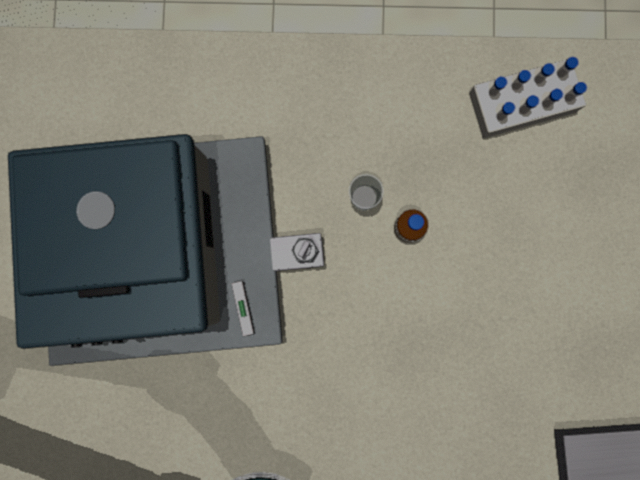

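View pics/a_crop.png

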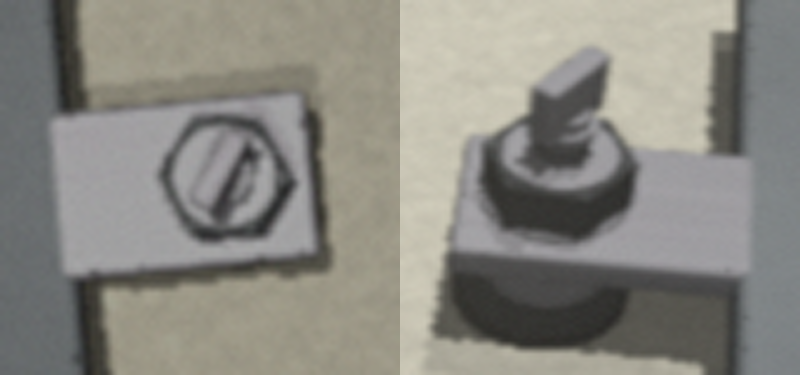

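```bash
python3 - <<'E'
from h import *
env.movel([0.2124,0.6143,0.40],rate=0.3); st()
env.reach([0.544,-0.072,0.36],R(0.95)); st()
env.movel([0.544,-0.072,0.22],rate=0.3); s=st(); print(np.round(s["joint_positions"],3))
save("wrist","b1")
for n in ["nut_mid","screw_head","lug_top"]:
    r=tip_of("wrist",n); print(n,[(np.round(q["at"],4).tolist(),round(q["score"],2)) for q in r[:2]])
st()
E
```

```text
t 2.27 p [0.2122 0.6136 0.3983] yaw 1.238 F [ 0.46 -0.29 -1.33] M [-0.    -0.011 -0.036] w 0.0919 q7 -0.052
t 4.96 p [ 0.5443 -0.0709  0.3599] yaw 0.952 F [-0.41  0.56 -0.69] M [-0.045  0.032  0.047] w 0.0920 q7 1.192
t 5.58 p [ 0.5449 -0.0721  0.221 ] yaw 0.950 F [ 0.28 -0.23  0.66] M [-0.036  0.006 -0.032] w 0.0918 q7 1.306
[-0.573  0.352  0.804  1.885 -0.294  1.025  1.306]
nut_mid [([0.5435, -0.0758, 0.1155], 0.75), ([0.547, -0.0766, 0.0712], 0.71)]
screw_head [([0.5466, -0.0791, 0.1162], 0.78)]
lug_top [([0.5376, -0.0721, 0.0629], 0.8)]
t 5.78 p [ 0.5453 -0.0721  0.2219] yaw 0.950 F [-0.26  0.46  0.12] M [-0.066 -0.004  0.004] w 0.0920 q7 1.306
```

View pics/b1.png

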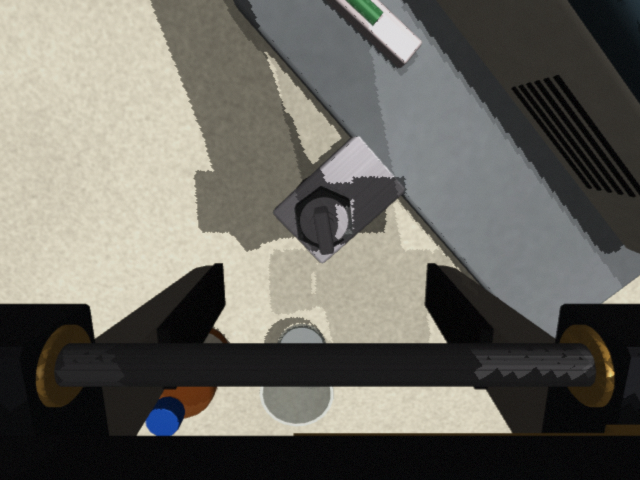

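```bash
python3 - <<'E'
from h import *
env.movel([0.544,-0.074,0.165],rate=0.3); env.pause(0.2); st(); save("wrist","b2")
env.movel(np.array([0.544,-0.074,0.165])+0.03*R(0.95)[:,0],rate=0.3); env.pause(0.2);st(); save("wrist","b3")
for n in ["b2","b3"]:
    a=cv2.imread(f"pics/{n}.png"); d=np.load(f"pics/{n}.npz")["d"]
    cv2.imwrite(f"pics/{n}c.png",cv2.resize(a[100:300,220:420],(600,600),interpolation=cv2.INTER_CUBIC))
E
```

```text
t 6.31 p [ 0.5453 -0.0742  0.1669] yaw 0.950 F [ 0.56 -0.9   0.33] M [-0.028  0.012  0.026] w 0.0920 q7 1.368
t 6.81 p [ 0.5679 -0.0909  0.1651] yaw 0.950 F [-0.26 -0.49  0.27] M [0.009 0.053 0.024] w 0.0916 q7 1.407
```

View pics/b2c.png

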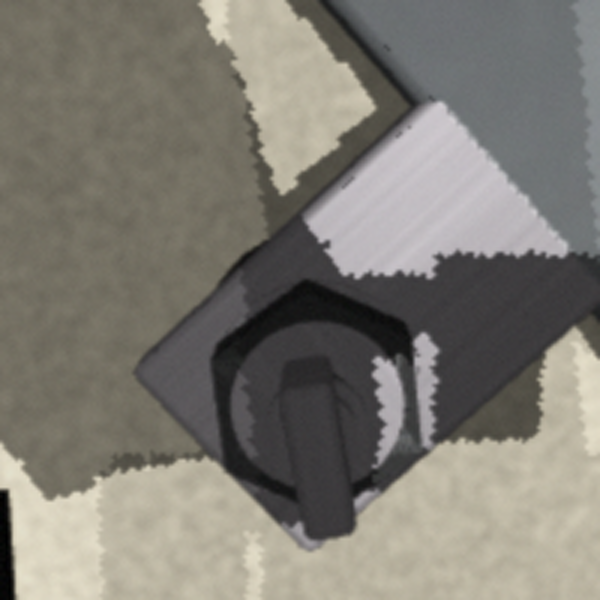

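View pics/b3c.png

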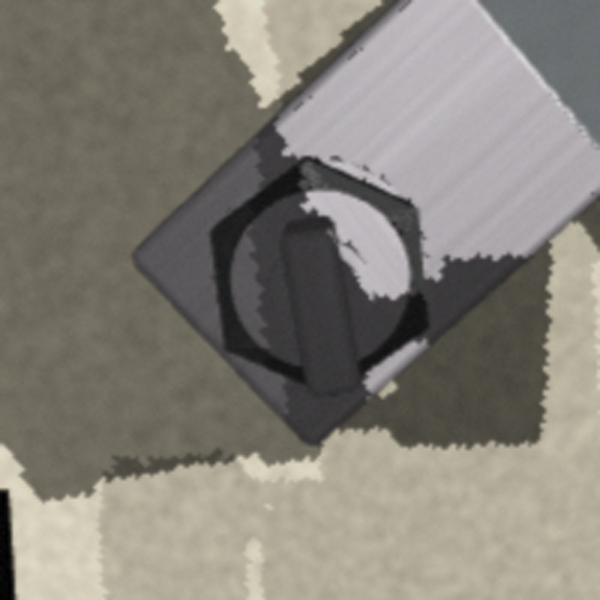

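```bash
cat >> h.py <<'E'
def rays(n):
    f=np.load(f"pics/{n}.npz"); i=viewer.camera_info("wrist"); T=np.array(i["T_tool_cam"]);K=np.array(i["intrinsics"])
    Rc=f["rot"]@T[:3,:3]; eye=f["rot"]@T[:3,3]+f["pos"]; return f["d"],Rc,eye,K
def cloud(n):
    d,Rc,eye,K=rays(n); v,u=np.mgrid[0:480,0:640]
    c=np.stack([(u-K[0,2])/K[0,0]*d,-(v-K[1,2])/K[1,1]*d,-d],-1); w=c@Rc.T+eye; w[d==0]=np.nan; return w
def onplane(n,uv,z):
    d,Rc,eye,K=rays(n); u,v=np.array(uv,float).T
    r=np.stack([(u-K[0,2])/K[0,0],-(v-K[1,2])/K[1,1],-np.ones_like(u)],-1)@Rc.T
    return eye+r*((z-eye[2])/r[:,2])[:,None]
E
python3 - <<'E'
from h import *
for n in ["b2","b3"]:
    w=cloud(n); sub=w[100:300,220:420].reshape(-1,3); z=sub[:,2]
    h,e=np.histogram(z[np.isfinite(z)],bins=np.arange(0,0.15,0.003)); print(n,[(round(a,3),b) for a,b in zip(e,h) if b>30])
    for lo,hi in [(0.122,0.135),(0.081,0.09),(0.055,0.066)]:
        m=(z>lo)&(z<hi); q=sub[m]; 
        if m.sum()<20: continue
        r=cv2.minAreaRect((q[:,:2]*1000).astype(np.float32)); print(lo,m.sum(),np.round(np.median(q,0),4),r)
E
```

```text
b2 [(np.float64(0.0), np.int64(18851)), (np.float64(0.048), np.int64(31)), (np.float64(0.051), np.int64(41)), (np.float64(0.054), np.int64(52)), (np.float64(0.057), np.int64(450)), (np.float64(0.06), np.int64(11082)), (np.float64(0.063), np.int64(400)), (np.float64(0.066), np.int64(36)), (np.float64(0.069), np.int64(39)), (np.float64(0.072), np.int64(38)), (np.float64(0.075), np.int64(43)), (np.float64(0.078), np.int64(46)), (np.float64(0.081), np.int64(47)), (np.float64(0.084), np.int64(2386)), (np.float64(0.087), np.int64(152)), (np.float64(0.102), np.int64(196)), (np.float64(0.105), np.int64(33)), (np.float64(0.108), np.int64(111)), (np.float64(0.126), np.int64(189)), (np.float64(0.129), np.int64(762))]
0.122 980 [ 0.5422 -0.0706  0.1296] ((543.3051147460938, -71.24727630615234), (9.988412857055664, 30.24744987487793), 64.31756591796875)
0.081 2585 [ 0.5387 -0.0659  0.0859] ((541.5287475585938, -70.38502502441406), (44.064239501953125, 46.50138854980469), 60.678138732910156)
0.055 11968 [ 0.5248 -0.0206  0.0615] ((524.3162841796875, -37.341148376464844), (96.46199798583984, 135.9530029296875), 5.958792209625244)
b3 [(np.float64(0.0), np.int64(20726)), (np.float64(0.057), np.int64(343)), (np.float64(0.06), np.int64(8868)), (np.float64(0.063), np.int64(337)), (np.float64(0.084), np.int64(2482)), (np.float64(0.087), np.int64(213)), (np.float64(0.102), np.int64(222)), (np.float64(0.108), np.int64(119)), (np.float64(0.126), np.int64(204)), (np.float64(0.129), np.int64(832))]
0.122 1048 [ 0.5426 -0.0709  0.1297] ((543.2860107421875, -71.25594329833984), (10.013638496398926, 29.85272979736328), 64.38543701171875)
0.081 2723 [ 0.5398 -0.0666  0.0859] ((541.8572998046875, -70.50794219970703), (44.04198455810547, 46.71298599243164), 60.998661041259766)
0.055 9550 [ 0.5348 -0.0348  0.0615] ((540.3851928710938, -45.345741271972656), (64.42436218261719, 116.87328338623047), 6.926535606384277)
```

```bash
python3 - <<'E'
from h import *
for n in ["b2","b3"]:
    w=cloud(n)[100:300,220:420].reshape(-1,3); q=w[(w[:,2]>.082)&(w[:,2]<.09)][:,:2]*1000
    for c in ([543.3,-71.3],None):
      best=[]
      for a in np.arange(-10,50,0.5):
        e=[]
        for k in range(3):
            t=np.radians(a+60*k); p=q@[np.cos(t),np.sin(t)]; lo,hi=np.percentile(p,[.5,99.5]); e.append((lo,hi))
        e=np.array(e); best.append((np.ptp(e,axis=1).sum(),a,np.ptp(e,axis=1).round(1),e.mean(1).round(1)))
      b=min(best,key=lambda x:x[0]); print(n,b)
      a=b[1]; nn=np.array([[np.cos(np.radians(a+60*k)),np.sin(np.radians(a+60*k))] for k in range(3)]); print(np.linalg.lstsq(nn,b[3],rcond=None)[0]); break
E
```

```text
b2 (np.float64(130.92110608009475), np.float64(0.5), array([43.7, 43.5, 43.7]), array([ 542.6,  205.5, -337.2]))
[543.27621136 -71.29882615]
b3 (np.float64(130.50751875769333), np.float64(-0.5), array([43.5, 43.5, 43.6]), array([ 543.9,  214.3, -329.6]))
[543.2983777  -71.31231397]
```

```bash
cat >> h.py <<'E'
def avg(n=8,dt=0.01):
    F=[];M=[]
    for _ in range(n):
        s=env.sense();F.append(s["wrist_force"]);M.append(s["moment"]);env.pause(dt)
    y=np.arctan2(s["tcp_rot"][1,2],s["tcp_rot"][0,2])
    print("t %.2f p %s yaw %.3f q7 %.3f w %.4f F %s M %s"%(s["t"],np.round(s["ee_pos"],4),y,s["joint_positions"][6],s["gripper_width"],np.round(np.mean(F,0),2),np.round(np.mean(M,0),3)))
    return s,np.mean(F,0),np.mean(M,0)
E
python3 - <<'E'
from h import *
env.reach([0.5433,-0.0713,0.15],R(np.pi/3)); avg()
env.movel([0.5433,-0.0713,0.069],rate=0.15); env.pause(0.1); s,_,_=avg()
print(np.round(s["joint_positions"],4), np.round(ik([0.5433,-0.0713,0.066],np.pi/3),4))
t0=env.sense()["t"]; [env.sense() for _ in range(5)]; print(env.sense()["t"]-t0)
E
```

```text
t 7.18 p [ 0.5433 -0.0708  0.1502] yaw 1.047 q7 1.463 w 0.0921 F [ 0.33 -0.31  0.54] M [-0.008 -0.002  0.021]
t 8.04 p [ 0.5442 -0.0714  0.0701] yaw 1.047 q7 1.555 w 0.0920 F [ 0.07 -0.02  0.18] M [-0.004  0.024  0.   ]
[-0.424   0.5619  0.636   1.9909 -0.4884  0.7411  1.5545] [-0.4205  0.568   0.6313  1.9929 -0.4929  0.7355  1.558 ]
0.0
```

```bash
python3 - <<'E'
from h import *
env.movel([0.5433,-0.0713,0.066],rate=0.1); env.pause(0.1); avg()
effector.grasp(8); avg()
E
```

```text
t 8.46 p [ 0.5433 -0.0713  0.0661] yaw 1.047 q7 1.558 w 0.0917 F [-0.04  0.21 -0.25] M [-0.003  0.01   0.004]
t 9.31 p [ 0.5429 -0.0718  0.066 ] yaw 1.047 q7 1.558 w 0.0440 F [-1.41 -2.15  1.17] M [-0.431  0.356  0.023]
```

```bash
python3 - <<'E'
from h import *
effector.grasp(60); avg()
P=[0.5433,-0.0713,0.066]
q=ik(P,np.pi/3); print(np.round(q-env.sense()["joint_positions"],4))
for d in (0.1,0.2,0.3,0.4):
    g=np.array(q); g[6]+=d; env.goto_joints(g); avg(5)
E
```

```text
t 9.59 p [ 0.543  -0.0718  0.066 ] yaw 1.047 q7 1.558 w 0.0433 F [-2.13 -2.93  1.86] M [-0.682  0.551 -0.02 ]
[-0.0002  0.     -0.0005 -0.0003 -0.0005 -0.0001  0.0001]
t 9.88 p [ 0.543  -0.0718  0.066 ] yaw 1.144 q7 1.655 w 0.0433 F [-2.88 -4.02  2.15] M [-0.965  0.761  0.056]
t 10.18 p [ 0.5429 -0.0719  0.066 ] yaw 1.245 q7 1.756 w 0.0436 F [-3.13 -4.06  2.38] M [-1.013  0.766  0.064]
t 10.47 p [ 0.5429 -0.072   0.066 ] yaw 1.345 q7 1.856 w 0.0438 F [-2.94 -4.49  2.2 ] M [-1.03   0.784  0.025]
t 10.76 p [ 0.5429 -0.072   0.066 ] yaw 1.445 q7 1.956 w 0.0437 F [-3.39 -4.36  2.23] M [-1.051  0.776  0.051]
```

```bash
cat >> h.py <<'E'
def measure(n):
    s,p,d=save("wrist",n); w=cloud(n)[60:340,180:460].reshape(-1,3); z=w[:,2]
    hm=w[(z>.11)&(z<.135)]; top=np.percentile(hm[:,2],90); hd=hm[hm[:,2]>top-.006]; r=cv2.minAreaRect((hd[:,:2]*1000).astype(np.float32)); print("head top %.4f"%top,r)
    q=w[(z>.082)&(z<.09)][:,:2]*1000; best=[]
    for a in np.arange(-30,30,0.5):
        e=np.array([np.percentile(q@[np.cos(np.radians(a+60*k)),np.sin(np.radians(a+60*k))],[.5,99.5]) for k in range(3)])
        best.append((np.ptp(e,axis=1).sum(),a,e))
    b=min(best,key=lambda x:x[0]); a=b[1]; nn=np.array([[np.cos(np.radians(a+60*k)),np.sin(np.radians(a+60*k))] for k in range(3)])
    print("nut yaw",a,"af",np.ptp(b[2],axis=1).round(1),"c",np.linalg.lstsq(nn,b[2].mean(1),rcond=None)[0].round(1))
E
python3 - <<'E'
from h import *
effector.release(); st()
env.movel([0.5433,-0.0713,0.165],rate=0.3)
env.reach([0.5433,-0.0713,0.165],R(1.123)); env.pause(0.15); avg(5)
measure("c1")
E
```

```text
t 11.60 p [ 0.5433 -0.0713  0.066 ] yaw 1.447 F [ 0.35 -0.16  0.19] M [0.021 0.03  0.005] w 0.0917 q7 1.958
t 12.64 p [ 0.543  -0.0713  0.1646] yaw 1.125 q7 1.570 w 0.0919 F [-0.21 -0.05 -0.05] M [-0.034 -0.001  0.003]
head top 0.1305 ((543.1500854492188, -71.19735717773438), (9.442354202270508, 29.691198348999023), 64.68830871582031)
nut yaw 21.0 af [ 44.1 129.1 146.8] c [521.  -21.6]
```

View pics/c1.png

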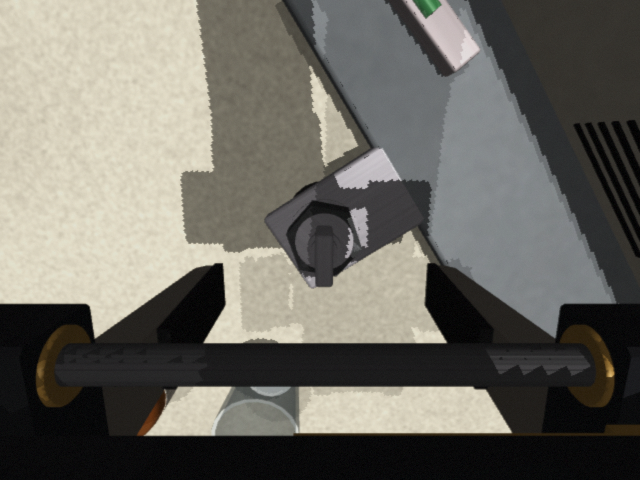

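```bash
sed -i 's/q=w\[(z>.082)&(z<.09)\]/q=w[(z>.082)\&(z<.09)\&(np.hypot(w[:,0]-.5433,w[:,1]+.0713)<.033)]/; s/s,p,d=save("wrist",n); w=/(None if off else save("wrist",n)); w=/; s/def measure(n):/def measure(n,off=False):/' h.py
python3 - <<'E'
from h import *
measure("c1",True)
E
```

```text
head top 0.1305 ((543.1500854492188, -71.19735717773438), (9.442354202270508, 29.691198348999023), 64.68830871582031)
nut yaw 23.5 af [43.7 43.5 43.6] c [543.2 -71.3]
```

```bash
cat >> h.py <<'E'
Y0=1.127
def turn(a,z0=0.099):
    q=ik([0.5433,-0.0713,z0-0.003*a],Y0-a); env.goto_joints(q)
def mz(n=6,dt=0.01):
    v=[];tq=[]
    for _ in range(n):
        s=env.sense();v.append(s["moment"][2]);tq.append(s["tau"][6]);env.pause(dt)
    return np.mean(v),np.mean(tq),s
E
python3 - <<'E'
from h import *
env.movel([0.5433,-0.0713,0.125],R(Y0),rate=0.2)
env.movel([0.5433,-0.0713,0.099],R(Y0),rate=0.1); env.pause(0.1)
effector.grasp(60); avg()
for a in (0.1,0.2,0.3,0.4,0.5):
    turn(a); s=env.sense(); m0=s["moment"][2],s["tau"][6]
    m,tq,s=mz(); print("a %.2f t %.2f imm %s avg %.3f %.3f yaw %.3f F %s w %.4f z %.4f"%(a,s["t"],np.round(m0,3),m,tq,np.arctan2(s["tcp_rot"][1,2],s["tcp_rot"][0,2]),np.round(s["wrist_force"],1),s["gripper_width"],s["ee_pos"][2]))
E
```

```text
t 14.82 p [ 0.5431 -0.0718  0.099 ] yaw 1.126 q7 1.649 w 0.0096 F [-0.86 -1.61  0.67] M [-0.348  0.218 -0.125]
a 0.10 t 15.12 imm [-0.193  0.021] avg -0.173 0.083 yaw 1.029 F [-1.5 -2.   1.4] w 0.0099 z 0.0987
a 0.20 t 15.43 imm [-0.094  0.008] avg -0.132 0.066 yaw 0.930 F [-1.8 -2.2  1.4] w 0.0094 z 0.0984
a 0.30 t 15.72 imm [-0.082  0.005] avg -0.116 0.062 yaw 0.830 F [-0.9 -4.   1. ] w 0.0094 z 0.0981
a 0.40 t 16.02 imm [-0.078  0.004] avg -0.104 0.061 yaw 0.730 F [-0.8 -2.9  0.1] w 0.0097 z 0.0978
a 0.50 t 16.32 imm [-0.155  0.004] avg -0.126 0.060 yaw 0.630 F [-0.9 -2.9  1.9] w 0.0096 z 0.0975
```

```bash
python3 - <<'E'
from h import *
for a in (0.51,0.52,0.525,0.53,0.535,0.54):
    turn(a); r=[]
    for k in range(3):
        s=env.sense(); r.append((s["t"],s["moment"][2],s["tau"][6],np.arctan2(s["tcp_rot"][1,2],s["tcp_rot"][0,2]),s["joint_velocities"][6])); env.pause(0.02)
    print(a,np.round(r,4).tolist())
E
```

```text
0.51 [[16.5833, 0.1887, -0.2253, 0.6186, -0.0044], [16.6, 0.1788, -0.2227, 0.6184, -0.0054], [16.6167, 0.2283, -0.2223, 0.6184, -0.0039]]
0.52 [[16.8833, 0.2405, -0.2607, 0.6073, 0.0002], [16.9, 0.2528, -0.2557, 0.6072, -0.0004], [16.9167, 0.276, -0.2528, 0.6073, 0.0001]]
0.525 [[17.1833, 0.25, -0.2685, 0.602, 0.0001], [17.2, 0.3229, -0.2658, 0.602, 0.001], [17.2167, 0.2799, -0.264, 0.602, -0.0002]]
0.53 [[17.4833, 0.2582, -0.2665, 0.5969, 0.0002], [17.5, 0.24, -0.2635, 0.5969, -0.0001], [17.5167, 0.2407, -0.2615, 0.597, 0.0014]]
0.535 [[17.7833, 0.2573, -0.2654, 0.592, 0.0029], [17.8, 0.2211, -0.2624, 0.592, 0.0011], [17.8167, 0.222, -0.2603, 0.5919, 0.0004]]
0.54 [[18.0833, 0.2594, -0.2649, 0.5869, 0.0003], [18.1, 0.2728, -0.2618, 0.5869, 0.0011], [18.1167, 0.2629, -0.2597, 0.5869, 0.0003]]
```

```bash
python3 - <<'E'
from h import *
a=0.54
for d in (0.05,0.03,0.03,0.04,0.04,0.05,0.05,0.02,0.01):
    a+=d; turn(a); s=env.sense(); print("a %.3f d %.2f t %.2f M %.3f tau %.4f yawerr %.4f"%(a,d,s["t"],s["moment"][2],s["tau"][6],np.arctan2(s["tcp_rot"][1,2],s["tcp_rot"][0,2])-(Y0-a)))
    if abs(s["tau"][6])>0.32: break
E
```

```text
a 0.590 d 0.05 t 18.38 M 0.031 tau -0.1268 yawerr 0.0006
a 0.620 d 0.03 t 18.63 M 0.151 tau -0.1940 yawerr 0.0011
a 0.650 d 0.03 t 18.88 M 0.181 tau -0.1969 yawerr 0.0010
a 0.690 d 0.04 t 19.13 M 0.082 tau -0.1664 yawerr 0.0011
a 0.730 d 0.04 t 19.38 M 0.068 tau -0.1673 yawerr 0.0012
a 0.780 d 0.05 t 19.63 M 0.041 tau -0.1371 yawerr 0.0016
a 0.830 d 0.05 t 19.88 M 0.029 tau -0.1402 yawerr 0.0019
a 0.850 d 0.02 t 20.13 M 0.215 tau -0.2364 yawerr 0.0007
a 0.860 d 0.01 t 20.38 M 0.278 tau -0.2591 yawerr 0.0002
```

```bash
python3 - <<'E'
from h import *
a=0.86
while a<2.9:
    a+=0.05; turn(a); s=env.sense(); t=s["tau"][6]; print("a %.3f t %.2f M %.3f tau %.4f Fz %.1f w %.4f"%(a,s["t"],s["moment"][2],t,s["wrist_force"][2],s["gripper_width"]))
    if t<-0.19 : break
E
```

```text
a 0.910 t 20.63 M 0.136 tau -0.1411 Fz 2.8 w 0.0095
a 0.960 t 20.88 M 0.136 tau -0.1588 Fz 1.7 w 0.0096
a 1.010 t 21.13 M 0.151 tau -0.1851 Fz 2.3 w 0.0093
a 1.060 t 21.38 M 0.197 tau -0.2092 Fz 2.4 w 0.0098
```

```bash
python3 - <<'E'
from h import *
a=1.06
for d in (0.05,0.05,0.05,0.02,0.01,0.01,0.01):
    a+=d; turn(a); s=env.sense(); t=s["tau"][6]; print("a %.3f t %.2f M %.3f tau %.4f Fz %.1f w %.4f"%(a,s["t"],s["moment"][2],t,s["wrist_force"][2],s["gripper_width"]))
    if t<-0.43: break
E
```

```text
a 1.110 t 21.63 M 0.202 tau -0.2318 Fz 2.6 w 0.0094
a 1.160 t 21.88 M 0.179 tau -0.2538 Fz 3.3 w 0.0095
a 1.210 t 22.13 M 0.168 tau -0.2755 Fz 4.1 w 0.0095
a 1.230 t 22.38 M 0.391 tau -0.3896 Fz 5.5 w 0.0096
a 1.240 t 22.63 M 0.389 tau -0.4180 Fz 4.9 w 0.0095
a 1.250 t 22.88 M 0.442 tau -0.4215 Fz 5.6 w 0.0098
a 1.260 t 23.13 M 0.440 tau -0.4236 Fz 6.0 w 0.0098
```

```bash
python3 - <<'E'
from h import *
env.pause(0.4); st()
effector.release()
env.movel([0.5433,-0.0713,0.165],rate=0.2)
env.reach([0.5433,-0.0713,0.165],R(np.radians(23.5))); env.pause(0.1)
measure("d1")
s=st(); print(np.round(s["joint_positions"],3))
env.movel([0.5433,-0.0713,0.10],R(np.radians(23.5)),rate=0.2)
env.movel([0.5433,-0.0713,0.066],R(np.radians(23.5)),rate=0.1); env.pause(0.1)
effector.grasp(60); avg()
E
```

```text
t 23.53 p [ 0.5436 -0.0713  0.0954] yaw -0.134 F [ 1.83 -4.31  4.94] M [-1.115 -0.479  0.342] w 0.0096 q7 0.620
head top 0.1269 ((543.35400390625, -70.96375274658203), (29.958480834960938, 10.222182273864746), 83.24172973632812)
nut yaw 23.0 af [43.3 43.5 43.9] c [543.3 -71.1]
t 25.94 p [ 0.5429 -0.0714  0.1644] yaw 0.408 F [ 0.8   0.82 -0.42] M [-0.039  0.03   0.004] w 0.0917 q7 0.985
[-0.705  0.523  1.024  1.948 -0.539  0.977  0.985]
t 27.85 p [ 0.5432 -0.0713  0.066 ] yaw 0.410 q7 1.104 w 0.0435 F [-0.71 -0.13  0.68] M [-0.068  0.149  0.028]
```

```bash
cat >> h.py <<'E'
def ntight(a,z=0.066):
    q=ik([0.5433,-0.0713,z],np.radians(23.5)-a); env.goto_joints(q)
    s=env.sense(); t=s["tau"][6]; y=np.arctan2(s["tcp_rot"][1,2],s["tcp_rot"][0,2])
    print("a %.3f t %.2f M %.3f tau %.4f F %s w %.4f yawerr %.4f"%(a,s["t"],s["moment"][2],t,np.round(s["wrist_force"],1),s["gripper_width"],y-np.radians(23.5)+a)); return s
E
python3 - <<'E'
from h import *
a=0
for d in [0.05]*14:
    a+=d; s=ntight(a)
    if s["tau"][6]<-0.2 or s["moment"][2]>0.3: break
E
```

```text
a 0.050 t 28.11 M -0.056 tau -0.0437 F [-1.4  0.3  1.5] w 0.0438 yawerr 0.0011
a 0.100 t 28.36 M -0.044 tau -0.0377 F [-0.6  0.2  1. ] w 0.0432 yawerr 0.0018
a 0.150 t 28.61 M -0.008 tau -0.0353 F [-0.7  0.   0.2] w 0.0435 yawerr 0.0021
a 0.200 t 28.86 M -0.056 tau -0.0346 F [-1.1 -0.3  1. ] w 0.0434 yawerr 0.0022
a 0.250 t 29.11 M -0.029 tau -0.0346 F [0.2 0.1 0.7] w 0.0438 yawerr 0.0023
a 0.300 t 29.36 M -0.006 tau -0.0348 F [ 0.8  0.6 -0.5] w 0.0431 yawerr 0.0024
a 0.350 t 29.61 M -0.015 tau -0.0369 F [ 1.4 -0.5 -0.3] w 0.0433 yawerr 0.0024
a 0.400 t 29.86 M -0.001 tau -0.0471 F [ 2.3 -0.3 -1.1] w 0.0435 yawerr 0.0024
a 0.450 t 30.11 M 0.012 tau -0.0554 F [ 2.6 -0.3 -0.5] w 0.0434 yawerr 0.0023
a 0.500 t 30.36 M 0.033 tau -0.0715 F [ 2.1 -0.5 -1.9] w 0.0434 yawerr 0.0023
a 0.550 t 30.61 M 0.019 tau -0.0733 F [ 2.8  0.3 -3.2] w 0.0434 yawerr 0.0021
a 0.600 t 30.86 M 0.079 tau -0.0948 F [ 3.7 -0.3 -1.9] w 0.0434 yawerr 0.0022
a 0.650 t 31.11 M 0.118 tau -0.1244 F [ 4.  -1.1 -3.1] w 0.0433 yawerr 0.0021
a 0.700 t 31.36 M 0.126 tau -0.1657 F [ 4.7 -0.2 -2.9] w 0.0436 yawerr 0.0021
```

```bash
python3 - <<'E'
from h import *
a=0.7
for d in [0.01,0.01,0.01,0.05,0.05,0.05,0.01,0.01,0.01]:
    a+=d; s=ntight(a)
    if s["tau"][6]<-0.62: break
E
```

```text
a 0.710 t 31.61 M 0.225 tau -0.2287 F [ 5.6 -1.  -4.9] w 0.0438 yawerr 0.0008
a 0.720 t 31.86 M 0.220 tau -0.2590 F [ 4.6 -0.2 -4.2] w 0.0436 yawerr 0.0009
a 0.730 t 32.11 M 0.302 tau -0.3191 F [ 5.5 -0.3 -5.1] w 0.0433 yawerr 0.0010
a 0.780 t 32.36 M 0.208 tau -0.1977 F [ 5.5 -0.3 -4.5] w 0.0435 yawerr 0.0013
a 0.830 t 32.61 M 0.300 tau -0.3354 F [ 5.9  0.  -3.9] w 0.0435 yawerr 0.0024
a 0.880 t 32.86 M 0.278 tau -0.3010 F [ 5.7 -1.9 -5.4] w 0.0437 yawerr 0.0027
a 0.890 t 33.11 M 0.331 tau -0.3422 F [ 5.8 -0.5 -4.4] w 0.0434 yawerr 0.0029
a 0.900 t 33.36 M 0.377 tau -0.4023 F [ 5.  -0.6 -4.6] w 0.0433 yawerr 0.0032
a 0.910 t 33.61 M 0.474 tau -0.4662 F [ 5.1 -1.1 -3.9] w 0.0435 yawerr 0.0034
```

```bash
python3 - <<'E'
from h import *
a=0.91
for d in [0.04,0.04,0.01,0.01,0.01,0.01,0.02,0.01,0.01]:
    a+=d; s=ntight(a)
    if s["tau"][6]<-0.63: break
E
```

```text
a 0.950 t 33.86 M 0.159 tau -0.1954 F [ 6.2 -1.4 -5.1] w 0.0434 yawerr 0.0023
a 0.990 t 34.11 M 0.259 tau -0.3163 F [ 5.6 -1.  -4.2] w 0.0435 yawerr 0.0026
a 1.000 t 34.36 M 0.418 tau -0.4022 F [ 6.6 -1.  -4.5] w 0.0433 yawerr 0.0030
a 1.010 t 34.61 M 0.472 tau -0.4698 F [ 6.1 -0.6 -4.3] w 0.0432 yawerr 0.0033
a 1.020 t 34.86 M 0.458 tau -0.5368 F [ 5.  -0.6 -3.5] w 0.0434 yawerr 0.0035
a 1.030 t 35.11 M 0.585 tau -0.6042 F [ 5.  -0.8 -4.4] w 0.0435 yawerr 0.0038
a 1.050 t 35.36 M 0.734 tau -0.7343 F [ 5.4 -1.  -4.2] w 0.0436 yawerr 0.0031
```

```bash
python3 - <<'E'
from h import *
a=1.05; prev=-0.7343
for d in [0.01]*3:
    a+=d; s=ntight(a); t=s["tau"][6]
    if t<-0.85 or t>prev-0.03: break
    prev=t
E
```

```text
a 1.060 t 35.61 M 0.839 tau -0.8391 F [ 6.5 -0.6 -4.9] w 0.0435 yawerr 0.0029
a 1.070 t 35.86 M 0.924 tau -0.9237 F [ 5.4 -0.5 -4.6] w 0.0437 yawerr 0.0027
```

```bash
python3 - <<'E'
from h import *
effector.release(); st()
env.movel([0.5433,-0.0713,0.165],rate=0.2)
env.reach([0.5433,-0.0713,0.165],R(np.radians(23.5))); env.pause(0.15)
measure("e1"); st()
save("scene","e2")
for n in ["level_mid","beaker_mid","reagent_mid","foot","pad"]:
    r=tip_of("scene",n); print(n,[(np.round(q["at"],3).tolist(),round(q["score"],2)) for q in r[:1]])
E
```

```text
t 36.69 p [ 0.5433 -0.0713  0.066 ] yaw -0.660 F [ 0.12 -0.09 -0.7 ] M [-0.073  0.126  0.056] w 0.0917 q7 0.215
head top 0.1269 ((543.3236694335938, -71.22459411621094), (30.247142791748047, 10.229179382324219), 83.12812042236328)
nut yaw -28.5 af [43.8 43.6 43.5] c [543.3 -71.1]
t 38.38 p [ 0.5431 -0.0713  0.1646] yaw 0.409 F [-0.49  0.79 -0.48] M [-0.061  0.042 -0.028] w 0.0919 q7 0.991
level_mid [([0.433, 0.037, 0.073], 0.97)]
beaker_mid [([0.658, -0.181, 0.046], 0.81)]
reagent_mid [([0.596, -0.274, 0.054], 0.92)]
foot [([0.547, -0.068, 0.014], 0.75)]
pad [([0.542, -0.069, 0.001], 0.58)]
```

View pics/e1.png

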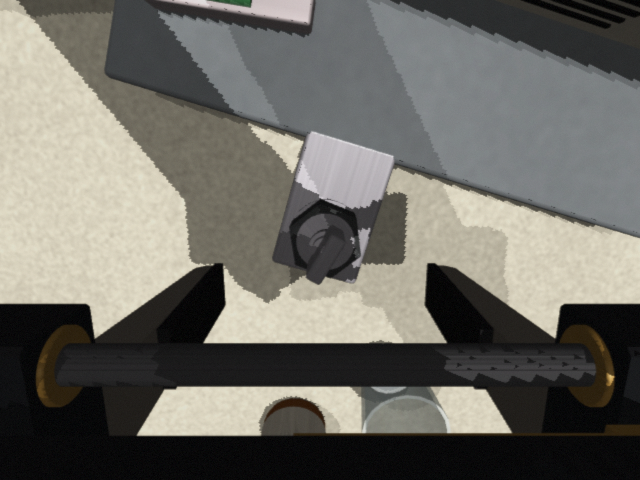

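View pics/e2.png

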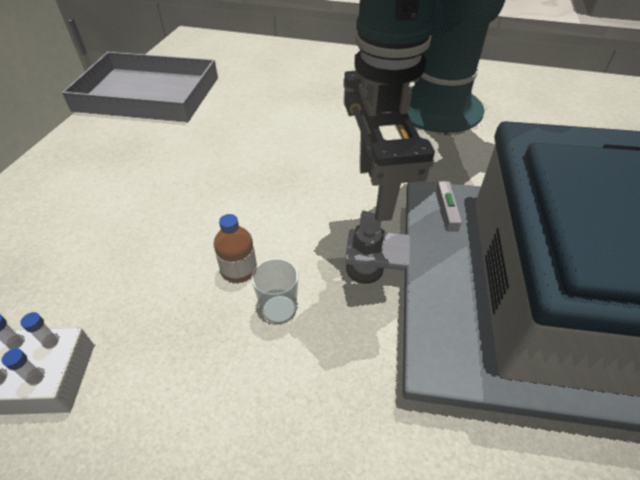

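```bash
python3 - <<'E'
from h import *
env.reach([0.5433,-0.0713,0.165],R(np.radians(-28.5))); env.pause(0.15)
measure("f1"); st()
E
```

```text
head top 0.1269 ((543.4530029296875, -71.16986846923828), (30.301706314086914, 10.126383781433105), 82.95127868652344)
nut yaw -29.5 af [43.6 43.8 43.6] c [543.4 -71. ]
t 39.62 p [ 0.5433 -0.0713  0.1651] yaw -0.497 F [ 0.54 -0.28 -0.64] M [-0.054  0.101 -0.03 ] w 0.0917 q7 0.246
```

```bash
python3 - <<'E'
from h import *
Y=np.radians(-29)
env.movel([0.5433,-0.0713,0.10],R(Y),rate=0.25)
env.movel([0.5433,-0.0713,0.066],R(Y),rate=0.12); env.pause(0.05)
effector.grasp(60); s=env.sense(); print(s["t"],s["tau"][6],s["moment"][2],s["gripper_width"])
for d in np.arange(1,9)*0.01:
    ik_=ik([0.5433,-0.0713,0.066],Y-d); env.goto_joints(ik_); s=env.sense()
    print("d %.3f t %.2f M %.3f tau %.3f w %.4f"%(d,s["t"],s["moment"][2],s["tau"][6],s["gripper_width"]))
    if s["tau"][6]<-0.7: break
E
```

```text
41.3 -0.07698852801695466 0.040385389366764286 0.043704726899263746
d 0.010 t 41.55 M 0.095 tau -0.124 w 0.0439
d 0.020 t 41.80 M 0.222 tau -0.185 w 0.0432
d 0.030 t 42.05 M 0.212 tau -0.250 w 0.0436
d 0.040 t 42.30 M 0.289 tau -0.314 w 0.0434
d 0.050 t 42.55 M 0.383 tau -0.374 w 0.0433
d 0.060 t 42.80 M 0.388 tau -0.443 w 0.0436
d 0.070 t 43.05 M 0.554 tau -0.509 w 0.0436
d 0.080 t 43.30 M 0.609 tau -0.577 w 0.0436
```

```bash
python3 - <<'E'
from h import *
Y=np.radians(-29); p=-.577
for d in np.arange(9,18)*0.01:
    ik_=ik([0.5433,-0.0713,0.066],Y-d); env.goto_joints(ik_); s=env.sense(); t=s["tau"][6]
    print("d %.3f t %.2f M %.3f tau %.3f w %.4f"%(d,s["t"],s["moment"][2],t,s["gripper_width"]))
    if t<-0.9: break
E
```

```text
d 0.090 t 43.55 M 0.613 tau -0.647 w 0.0433
d 0.100 t 43.80 M 0.713 tau -0.716 w 0.0435
d 0.110 t 44.05 M 0.758 tau -0.787 w 0.0435
d 0.120 t 44.30 M 0.863 tau -0.856 w 0.0436
d 0.130 t 44.55 M 0.043 tau -0.020 w 0.0431
d 0.140 t 44.80 M 0.027 tau -0.084 w 0.0434
d 0.150 t 45.05 M 0.140 tau -0.150 w 0.0440
d 0.160 t 45.30 M 0.208 tau -0.216 w 0.0439
d 0.170 t 45.55 M 0.271 tau -0.283 w 0.0436
```

```bash
python3 - <<'E'
from h import *
effector.release()
env.movel([0.5433,-0.0713,0.165],rate=0.25); env.pause(0.15)
measure("g1"); st()
E
```

```text
head top 0.1270 ((543.5118408203125, -70.87116241455078), (29.647106170654297, 10.14711856842041), 83.13607788085938)
nut yaw 24.5 af [43.7 43.5 43.5] c [543.4 -71. ]
t 47.13 p [ 0.5425 -0.0711  0.1639] yaw -0.676 F [1.3  0.43 0.13] M [-0.087  0.194 -0.03 ] w 0.0916 q7 0.096
```

```bash
python3 - <<'E'
from h import *
env.movel([0.5433,-0.0713,0.25],rate=0.2); st()
for n in ["level_mid","beaker_mid","reagent_mid"]:
    save("scene","z_"+n); r=tip_of("scene",n); print(n,[(np.round(q["at"],3).tolist(),round(q["score"],2)) for q in r[:1]])
workorder.finish_job()
E
```

```text
t 47.71 p [ 0.5428 -0.0708  0.249 ] yaw -0.676 F [-0.06 -0.06 -0.26] M [-0.087  0.076  0.019] w 0.0919 q7 0.020
level_mid [([0.432, 0.041, 0.072], 0.68)]
beaker_mid [([0.655, -0.185, 0.046], 0.95)]
reagent_mid [([0.592, -0.276, 0.056], 0.75)]
the job is handed in; nothing more can be done
```

I slackened the jam nut, wound the foot down onto its pad, retightened the nut and let go. The job was handed in at about 48 s of the 72 s allowed. The interface gives no verdict, so the foot load and nut tightness below are my estimates from torque and angle readings.

- **Slackening:** I turned the nut 0.40 rad anticlockwise. The wrist camera showed it had moved 23.5°, while the screw head had not turned.
- **Foot load:** I wound the screw 1.26 rad clockwise, and the foot touched the pad at about 0.93 rad. The turning torque ended 0.16–0.17 N m above its free value, which is about 54–57 N on the pad. The screw head was at the same angle (within about 0.3°) and height after the nut was tightened, so the load should be unchanged.
- **Nut tightness:** I turned the nut about 1.03 rad clockwise in two grips, about 0.66 rad past the point where it began to grip. I estimate 0.46–0.70 N m.
- **Disagreement in the torque readings:** The nut moved in stick-slip jerks. It held against about 0.92 N m at standstill, then slipped about 0.11 rad when the second grip reached 0.86 N m. The tightness estimate therefore rests mainly on the angle. It sits above the 0.4 N m needed and well below stripping.
- **Bystanders and gripper:** The level, beaker and bottle were within detection error (about 4 mm) of their first positions. At hand-in the gripper was open, with its fingertips 120 mm above the head.

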